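# Load a tile sample under the sprung cover of the colour reader

## Task

Load the white tile into the bench colour reader: with one fingertip press down the long bar beside the loading deck to hold the spring-closed cover open, and with the other fingertip push the tile along the deck under the cover until it is fully home against the end stop. Do not let the cover touch the tile before the tile is home, then let go so that the cover closes onto the tile, and leave everything clear. Only push the tile, never lift it, and leave the label roll, beaker, jar and spare tile where they are.

Things in the scene. Friction and masses are not known exactly. Their poses are not given: they have to be found in the camera images.
- reader: white bench colour reader, fixed. Origin: bench level, on the deck's centre line, in line with the cover's front edge; x = way the tile is pushed, y left, z up. Level dark metal deck 45 mm above the bench, x -106 to 62 mm. Guide rails 44 mm apart, 5 thick, 8 high, x -104 to 54. Housing with display from x = 64, 64 mm high. The case left of y = 38 (below the bar) is only 26 mm high, to y = 88
- hinge (a point): middle of the cover's hinge axis, which runs along the reader's x: at reader x 30, y 35 mm, 59 mm above the bench. Two hinge blocks 21 mm above the deck hold it, at y = 30 to 40, x = 1 to 10 and 49 to 58 mm
- cover (a joint): angle of the black cover (rad): 0 shut on the bare deck, 0.20 lying level on the tile, 0.72 fully open. Sprung shut. The cover lies right of the hinge (reader x 0 to 60, y -19 to 35 mm) and when shut blocks the tile at x = 0; its press bar lies left of the hinge. Pressing the bar down raises the cover: about 5 N holds it at 0.55, clear of the tile by 5 mm near the hinge, 18 mm at the far edge
- press_bar (a point): point on top of the press bar, a black ribbed plate 110 mm long (reader x -70 to 40) and 37 wide (y 44 to 80 mm). The point moves with the bar: mid-length, reader x -15, y 64 mm, 29 mm left of the hinge. About 20 mm above the deck when shut, 4 mm at cover 0.55 (bar then nearly level), so two level fingertips can press it and push the tile's end together; a tip may slide along it
- tile_center (a point): centre of the white glazed tile, 70 mm long (its x), 40 wide (its y), 12 thick, about 80 g, loose on the deck between the rails, wholly in front of the cover. Push its near end face, 35 mm from this point; when home that face is still 22 mm in front of the cover's edge
- home (a point): where the tile's centre is when its far end touches the end stop (a 9 mm high ledge across the deck, face at reader x = 48 mm): reader x 13, y 0, 51 mm above the bench
- label_roll: roll of paper labels, 80 mm across, 70 mm high, standing on the bench; bystander; origin at the centre of its underside
- beaker: glass beaker, 68 mm across, 85 mm high; bystander; origin at the centre of its underside
- jar: amber jar, 54 mm across, 85 mm high; bystander; origin at the centre of its underside
- spare_tile: reddish brown tile of the same size as the white one, lying on the bench beside the reader; bystander; origin at the centre of its underside
Not all that is in view belongs to the job. Of the things like the part that bears tile_center, leave any that is pink, red or yellow; of the rest the smaller one is meant.

How it is judged (in metres and radians):
On the way, in this order (a step that is already met when the one before it is completed fails the run):
1. the cover is held open by the bar while the tile is still in front of it (value of joint cover above 0.35 rad and x of tile_center in the frame of reader below -0.03 m), for 0.1 s.
2. the tile is fully home with the cover still held off it (value of joint cover above 0.26 rad and x of tile_center in the frame of reader above 0.009 m), for 0.1 s.
At the end, for the whole second after the job is handed in: The tile lies flat on the deck fully home (within 4 mm of the end stop), at rest, and the cover has closed onto it and presses it (cover angle 0.15 to 0.25 rad, more than 0.5 N) (x of tile_center in the frame of reader above 0.009 m and z of tile_center in the frame of reader below 0.054 m and angle between tile_center's own z axis and vertical below 0.06 rad and value of joint cover between 0.15 and 0.25 rad and contact force between cover and tile above 0.5 N and linear speed of tile below 0.01 m/s); the robot touches nothing.
It fails at once if the cover touches the tile before the tile is home (more than 5 mm short of the stop) (contact force between cover and tile above 0.3 N and x of tile_center in the frame of reader below 0.008 m).
It fails at once if the tile is lifted off the deck (10 mm or more) (z of tile_center in the frame of reader above 0.061 m).
It fails at once if a bystander is shifted by more than 15 mm (distance of any of label_roll, beaker, jar, spare_tile from where it was at the start of the episode above 0.015 m).
It also fails if it takes over 42 s, if anything falls off the work surface, if the arm or the gripper's body presses on something with over 40 N, if the wrist force passes 120 N, or if a joint passes its speed limit or range.

## Robot

A 6-joint arm with a two-finger parallel gripper is mounted at the origin on the work surface. World frame = base frame: x ahead of the robot, y to its left, z up, the work surface at z = 0. Lengths are in m, angles in degrees, forces in N, time in s.
With the tool pointing down it reaches from about 0.325 to 0.775 m from the base axis. Payload 5.5 kg.
Tool frame: the origin (TCP) lies on the centre line of the jaws, within the pads' length; the fingertips stand 19 mm ahead of it and the grasp point (between the pads) is the TCP; z points along the fingers, x is the direction in which the jaws open and shut, and the axes are right-handed (so a half turn about z gives the same grasp; the last joint's range is limited). The gripper opens to 85 mm and grips with 20 to 120 N. Pads are 22 mm wide; open, the fingers measure 114 mm over their backs; the gripper's body (76 mm by 85 mm) begins 54 mm behind the grasp point. The pads swing forward as they close: fully open they stand 13 mm farther back than shut.
Start: joints at [-69.826, 5.22, 70.514, -0, 104.267, -3.249], TCP at [0.239, -0.551, 0.25] pointing down, gripper open.
Joint ranges: [-164.24, 164.24], [-49.07, 125.15], [9.68, 141.18], [-86.29, 266.29], [3.28, 154.24], [-151.56, 151.56]. Speed limits (degrees/s): [147.25, 147.25, 172.46, 180, 180, 180].

## Interface

Orientations are given as a 3x3 rotation matrix whose columns are the frame's x, y, z axes.
In Python, from cell import * gives the robot as it stands. The module is installed in compiled form; this text tells all that it offers.
- The arm moves only by the tool drive_tool, never from a script. Its argument "increments" is a list of rows, each an object with "offset": the shift along the tool's x, y, z in mm, a list of three; "twist": the turn, a rotation vector about the tool's x, y, z in rad, a list of three. In form: [{"offset": [dx, dy, dz], "twist": [ax, ay, az]}, ...]. A call has 1 to 20 rows; each row is the pose to reach, as a shift and turn from the pose commanded when the call began, along the tool's axes at that moment; what a row does not reach only later rows make up. A row lasts 1/10 s, in which the tool goes at most 50 mm and 8.59 degrees, less where a joint would pass 70% of its speed; a pose out of reach is approached as far as the arm can. A call with a gripper value outside its range is refused whole. "grip" is the opening, from 0 (shut) to 1 (fully open), set as the call begins (left out, the last holds). The fingers move at their own pace and stop on an object; "squeeze" is the grip in N (left out, the last holds). Time passes only in rows, so rows that repeat a pose let the fingers close. It gives the time, the measured TCP pose, the force and the opening at its end, in the units of the state.
- state(): the state, without advancing time (a new reading comes with each control period).
- capture(name): name is "scene" or "top"; returns a dict with "pixels" (480x640x3 uint8, blue, green, red), "depth" (480x640 float32, m along the optical axis (not along the pixel's ray), 0 where there is no reading), "camera_matrix" (3x3 intrinsics, pixels), "k1" (the pictures are not rectified: a ray, as slopes to the right and down, at radius r is drawn at 1 + k1 r^2 times it, then the intrinsics apply), "extrinsics" (4x4, takes a point from world to camera coordinates). Camera axes: x right, y down, z forward; pixel columns grow to the right and rows downward; lengths in m; the calibration is good to about 2 mm. A picture is of the moment at which its call begins.
- finish_job(): hands the job in, once; it reports no verdict.
Trained networks look in a picture, given as the dict that the camera call returned (one of the last four; its "shot" number tells which), for a name from the list of things; names that differ only in an ending like _2 or _b are one class to them, and where a whole thing is asked for, a point or a joint stands for the part that bears it (a point fixed in the world has none). Each returns a list of dicts, best first, with "confidence" (0 to 1); they miss things now and then, are a little off and sometimes report something else, mostly with a low value. They report only what shows in the picture. A call takes as long as a camera call. They do not tell look-alikes from the thing itself.
- find_in(picture, query): "position" ([column, row] in pixels, amid what is visible of it).
- outline_of(picture, query): "region" (480x640 bool, what is visible of it) and "position" ([column, row] in pixels, amid what is visible of it).
The state is a dict: "time": time; "joint_pos": joint angles; "qd": joint speeds; "effort": joint torques, N m; "ee_pos": TCP position; "eef_rot": TCP orientation; "ft_force": force on the tool from outside, world axes, zero at the start; "torque": the same for the moment, N m; "width": finger opening in m.
Only numpy, scipy, OpenCV 4.12 (cv2) and the standard library are available. Lean on these libraries where they do the work, as an engineer would, in place of code of your own. Each camera call takes 0.05 s, during which the arm holds its last target. There are 200 camera calls.

## Working session

There is one attempt and no reset: what is moved stays moved. The work goes in short steps, Python scripts to look and compute and a tool call to move; the robot and the scene stay as the last step left them, time stands still between calls to the robot, and variables do not carry over. Pictures are saved under pics/ and viewed, on a budget of 10 in all, crops included, one or two more only if the job needs it, and the job is handed in when it is done.

Besides the shell and the picture viewer there is one more tool, called after "Emit:" by a JSON object that holds its "fn" and its "kwargs", one argument or row to a line. drive_tool: Moves the arm, as the interface text tells. Its arguments: {"type":"object","properties":{"increments":{"type":"array"},"grip":{"type":"number"},"squeeze":{"type":"number"}},"required":["increments"]}

```bash
mkdir -p pics
cat > h.py <<'E'
from cell import *
import numpy as np, cv2
def unproj(p,uv,d):
    K=p["camera_matrix"];k=p["k1"]
    u=(np.atleast_2d(uv)-K[[0,1],2])/np.array([K[0,0],K[1,1]])
    s=u.copy()
    for _ in range(20): s=u/(1+k*(s**2).sum(1,keepdims=True))
    c=np.c_[s,np.ones(len(s))]*np.reshape(d,(-1,1))
    E=np.array(p["extrinsics"]);return (c-E[:3,3])@E[:3,:3]
def cloud(p):
    v,u=np.mgrid[:480,:640];uv=np.c_[u.ravel(),v.ravel()].astype(float)
    return unproj(p,uv,p["depth"].ravel()).reshape(480,640,3)
def onplane(p,uv,z):
    a=unproj(p,uv,np.full(len(np.atleast_2d(uv)),.1));E=np.array(p["extrinsics"]);o=-E[:3,:3].T@E[:3,3]
    r=a-o;return o+r*((z-o[2])/r[:,2:])
E
python3 - <<'E'
from h import *
for n in("scene","top"):
    p=capture(n);cv2.imwrite(f"pics/{n}0.png",p["pixels"]);W=cloud(p)
    E=np.array(p["extrinsics"]);print(n,p["k1"],-E[:3,:3].T@E[:3,3])
    for q in("reader","cover","press_bar","tile_center","label_roll","beaker","jar","spare_tile"):
        for r in outline_of(p,q)[:4]:
            m=r["region"]&(p["depth"]>0);w=W[m]
            if len(w):print(q,round(r["confidence"],2),np.round(r["position"]),m.sum(),np.round(np.median(w,0),3),np.round(np.percentile(w,2,0),3),np.round(np.percentile(w,98,0),3))
E
```

```text
scene -0.003878836823982386 [ 0.8945382  -0.09754555  0.63290454]
reader 0.83 [317. 319.] 12509 [ 0.61  -0.038  0.061] [ 0.436 -0.103  0.017] [0.691 0.024 0.068]
cover 0.91 [329. 280.] 2832 [ 0.553 -0.011  0.06 ] [ 0.474 -0.071  0.026] [0.592 0.028 0.07 ]
press_bar 0.7 [327. 282.] 2781 [ 0.553 -0.011  0.06 ] [ 0.474 -0.072  0.052] [0.592 0.027 0.071]
tile_center 0.91 [274. 204.] 699 [ 0.343 -0.069  0.011] [ 0.304 -0.095 -0.001] [ 0.375 -0.041  0.013]
tile_center 0.84 [204. 193.] 727 [ 0.301 -0.192  0.011] [ 0.275 -0.225 -0.   ] [ 0.318 -0.158  0.013]
tile_center 0.72 [145. 273.] 1650 [ 0.459 -0.301  0.014] [ 0.411 -0.342 -0.   ] [ 0.5   -0.262  0.017]
tile_center 0.68 [296. 252.] 959 [ 0.49  -0.048  0.056] [ 0.452 -0.068  0.047] [ 0.52  -0.028  0.058]
label_roll 0.69 [213. 325.] 3355 [ 0.6   -0.189  0.067] [ 0.553 -0.226  0.001] [ 0.627 -0.152  0.071]
beaker 0.93 [219. 251.] 2000 [ 0.454 -0.178  0.056] [ 0.429 -0.207  0.006] [ 0.492 -0.148  0.085]
jar 0.77 [411. 302.] 1765 [0.617 0.101 0.071] [0.585 0.082 0.005] [0.631 0.13  0.086]
spare_tile 0.76 [394. 250.] 767 [0.49  0.125 0.011] 
[... 461 characters left out ...]
  0.052] [ 0.517 -0.029  0.06 ]
tile_center 0.9 [404. 338.] 720 [ 0.296 -0.191  0.011] [ 0.276 -0.225  0.003] [ 0.316 -0.157  0.015]
tile_center 0.71 [344. 321.] 643 [ 0.335 -0.067  0.011] [ 0.303 -0.089  0.006] [ 0.369 -0.043  0.016]
tile_center 0.64 [268. 324.] 1540 [0.334 0.081 0.016] [ 0.29   0.033 -0.001] [0.379 0.13  0.021]
beaker 0.83 [401. 260.] 981 [ 0.459 -0.185  0.018] [ 0.429 -0.207 -0.   ] [ 0.488 -0.146  0.087]
beaker 0.19 [306. 216.] 1995 [ 0.548 -0.006  0.061] [ 0.472 -0.072  0.026] [0.59  0.029 0.072]
jar 0.64 [247. 187.] 702 [0.599 0.106 0.083] [0.577 0.083 0.011] [0.626 0.131 0.088]
spare_tile 0.87 [246. 252.] 692 [0.484 0.128 0.011] [0.451 0.101 0.004] [0.518 0.155 0.016]
```

Run:
```python
import cv2
a=cv2.imread("pics/scene0.png");b=cv2.imread("pics/top0.png")
cv2.imwrite("pics/top_z.png",cv2.resize(b[140:360,200:450],(800,704),interpolation=cv2.INTER_CUBIC)[:600])
```

```text
(no output)
```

View pics/scene0.png

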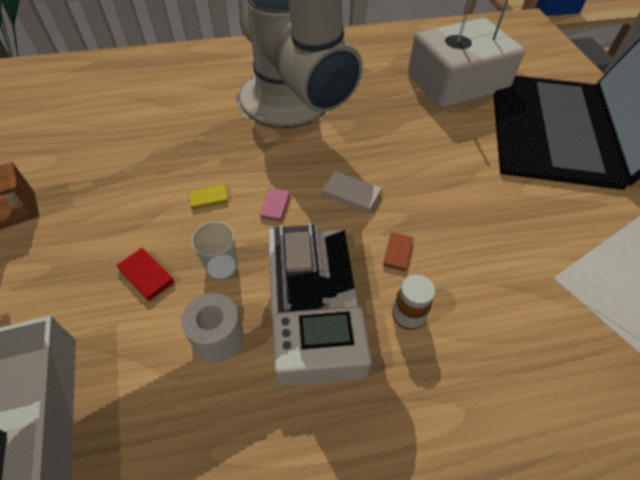

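View pics/top_z.png

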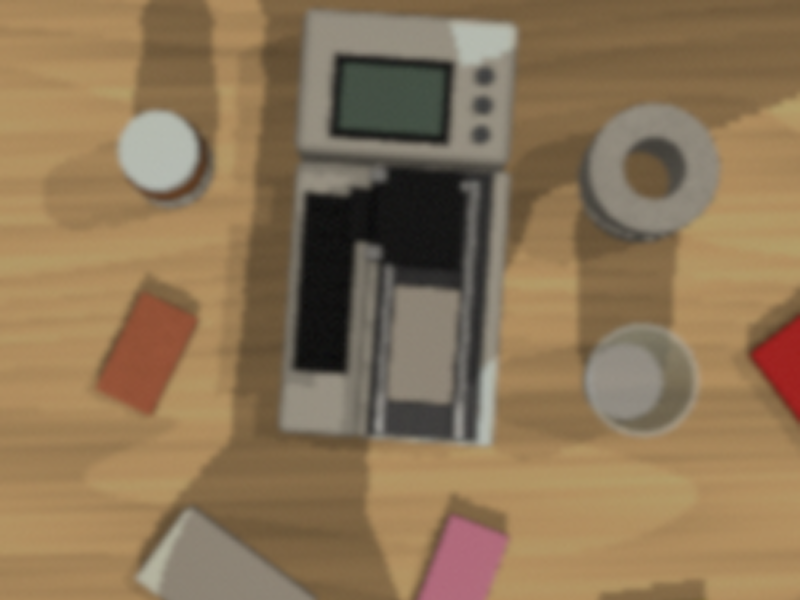

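The white tile on the deck is at scene (296,252), top (334,250). Look-alikes are the larger white block at top (268,324), pink (344,321), yellow (404,338) and red. The on-deck one is neither pink, red nor yellow, and it is the smaller white one; the enlarged crop confirms it. Next I fit the reader pose.

Run:
```python
from h import *
from scipy.optimize import least_squares
p=capture("top")
f=[ # zoom u,v,z, reader x,y (nan=unknown)
(294,370,.074,-70,78.6),(306,193,.074,40,78.6),(346,373,.055,-70,48),
(299,158,.064,64,None),(509,163,.064,64,None),
(378,434,.053,-104,24.5),(465,438,.053,-104,-24.5),(389,265,.053,None,24.5),(473,185,.053,54,-24.5)]
P=np.array([onplane(p,[200+a/3.2,140+b/3.2],z)[0] for a,b,z,_,_ in f])
def rd(q,P):
    c,s=np.cos(q[2]),np.sin(q[2]);d=P[:,:2]-q[:2];return np.c_[c*d[:,0]+s*d[:,1],-s*d[:,0]+c*d[:,1]]
def res(q):
    r=rd(q,P)*1000
    return [r[i,k]-f[i][3+k] for i in range(len(f)) for k in(0,1) if f[i][3+k] is not None]
s=least_squares(res,[.537,-.05,-.07],loss='soft_l1',x_scale=[.01,.01,.01]);q=s.x
print(q,np.degrees(q[2]),np.round(res(q),1))
T=np.array([onplane(p,[200+a/3.2,140+b/3.2],.057)[0] for a,b in[(388,401),(452,405),(461,288),(393,284)]])
print(np.round(rd(q,T)*1000,1))
for n in("top","scene"):
    c=capture(n);W=cloud(c)
    for r in outline_of(c,"tile_center"):
        w=W[r["region"]&(c["depth"]>0)]
        if w[:,2].mean()>.04:
            w=w[w[:,2]>.052];R=cv2.minAreaRect((w[:,:2]*1000).astype(np.float32));print(n,R,rd(q,np.array([[*R[0]]])/1000)*1000,np.median(w[:,2]))
    for r in outline_of(c,"reader")[:1]:
        w=W[r["region"]&(c["depth"]>0)];x=rd(q,w)*1000
        h=w[x[:,0]>70];print("housing z",np.median(h[:,2]),cv2.minAreaRect((h[h[:,2]>.058][:,:2]*1000).astype(np.float32)))
        d=w[(x[:,0]<-88)&(abs(x[:,1])<12)&(x[:,0]>-103)];print("deck z",np.median(d[:,2]),len(d))
        print("x rng",np.percentile(x,[1,99],axis=0))
np.save("q.npy",q)
st=state();print(np.round(st["eef_rot"],3),st["ee_pos"],st["width"],st["time"])
```

```text
[ 0.53043345 -0.05431871 -0.07556256] -4.329415790343766 [ 2.   0.3 -0.7 -1.3  2.1 -0.1 -2.4  1.  -0.2  1.9  0.1 -2.4  0.5 -2.2
  0.3]
[[-83.7  21.3]
 [-84.1 -17.8]
 [-12.3 -19.8]
 [-12.   21.9]]
top ((483.5945129394531, -47.353851318359375), (39.9357795715332, 69.68566131591797), 84.00901794433594) [[-47.23106946   3.4090834 ]] 0.05656147081691869
top ((558.8466796875, -33.851654052734375), (131.6377410888672, 258.03265380859375), 85.10804748535156) [[26.78707584 22.55358906]] 0.06345807310328219
housing z 0.06451159045216354 ((643.9403076171875, -41.200050354003906), (131.14813232421875, 85.46830749511719), 84.89344787597656)
deck z 0.04445842357710156 90
x rng [[-104.54394699  -43.36073686]
 [ 152.06361845   88.33140484]]
scene ((485.3052062988281, -48.135345458984375), (39.392452239990234, 69.68696594238281), 85.1846923828125) [[-45.46626204   2.75896065]] 0.055927312665863725
housing z 0.06313794515849544 ((645.2398071289062, -41.92015838623047), (131.37451171875, 87.02494049072266), 85.4474105834961)
deck z 0.044055097300370896 74
x rng [[-98.83760615 -43.30031228]
 [156.81955083  83.88621851]]
[[ 0.397 -0.918  0.   ]
 [-0.918 -0.397 -0.   ]
 [ 0.    -0.    -1.   ]] [ 0.23849656 -0.550587    0.2502736 ] 0.08561387707062593 1.25
```

Emit:
{"fn": "drive_tool", "kwargs": {
  "increments": [
    {"offset":[-404,-412,0],"twist":[0,0,-2.04]},
    {"offset":[-404,-412,0],"twist":[0,0,-2.04]},
    {"offset":[-404,-412,0],"twist":[0,0,-2.04]},
    {"offset":[-404,-412,0],"twist":[0,0,-2.04]},
    {"offset":[-404,-412,0],"twist":[0,0,-2.04]},
    {"offset":[-404,-412,0],"twist":[0,0,-2.04]},
    {"offset":[-404,-412,0],"twist":[0,0,-2.04]},
    {"offset":[-404,-412,0],"twist":[0,0,-2.04]},
    {"offset":[-404,-412,0],"twist":[0,0,-2.04]},
    {"offset":[-404,-412,0],"twist":[0,0,-2.04]},
    {"offset":[-404,-412,0],"twist":[0,0,-2.04]},
    {"offset":[-404,-412,0],"twist":[0,0,-2.04]},
    {"offset":[-404,-412,100],"twist":[0,0,-2.04]},
    {"offset":[-404,-412,100],"twist":[0,0,-2.04]},
    {"offset":[-404,-412,100],"twist":[0,0,-2.04]},
    {"offset":[-404,-412,100],"twist":[0,0,-2.04]},
    {"offset":[-404,-412,100],"twist":[0,0,-2.04]}
  ],
  "grip": 0.75
}}

```text
time: 2.95
ee_pos: [0.4578, -0.0166, 0.1547]
eef_rot: [[0.641, 0.768, 0.006], [0.768, -0.641, -0.001], [0.004, 0.005, -1.0]]
ft_force: [0.4, -0.8, 1.2]
width: 0.0643
```

Run:
```python
from h import *
st=state();print(st["ee_pos"],np.round(st["eef_rot"],3).tolist(),st["width"],st["joint_pos"])
c=capture("scene");cv2.imwrite("pics/s1.png",cv2.resize(c["pixels"][120:345,180:480],(800,600),interpolation=cv2.INTER_CUBIC))
W=cloud(c);q=np.load("q.npy")
m=(abs(W[...,0]-.457)<.08)&(abs(W[...,1]+.016)<.08)&(W[...,2]>.095)&(W[...,2]<.2)&(c["depth"]>0)
w=W[m]
for lo in np.arange(.1,.2,.008):
    k=w[(w[:,2]>=lo)&(w[:,2]<lo+.008)]
    d=k[:,:2]-st["ee_pos"][:2];X=np.array(st["eef_rot"])[:2,:2];t=d@X*1000
    if len(k): print(round(lo,3),len(k),[ (len(t[s]),np.round([*np.percentile(t[s,0],[3,97]),*np.percentile(t[s,1],[3,97])],0).tolist()) for s in(t[:,0]>0,t[:,0]<=0) if s.sum()>3])
```

```text
[ 0.45780815 -0.01655027  0.1547024 ] [[0.641, 0.768, 0.006], [0.768, -0.641, -0.001], [0.004, 0.005, -1.0]] 0.06429866250544605 [-6.32645698e+00 -1.73174370e+01  1.01167971e+02 -3.75784942e-04
  9.57776598e+01 -5.64939909e+01]
0.14 48 [(16, [33.0, 40.0, 5.0, 12.0]), (32, [-38.0, -31.0, -9.0, 12.0])]
0.148 99 [(45, [33.0, 46.0, -3.0, 13.0]), (54, [-44.0, -31.0, -9.0, 12.0])]
0.156 96 [(44, [33.0, 46.0, -6.0, 12.0]), (52, [-44.0, -31.0, -10.0, 12.0])]
0.164 119 [(55, [33.0, 46.0, -3.0, 12.0]), (64, [-45.0, -31.0, -10.0, 12.0])]
0.172 93 [(35, [33.0, 46.0, 6.0, 13.0]), (58, [-42.0, -31.0, -8.0, 12.0])]
0.18 94 [(42, [34.0, 57.0, 7.0, 14.0]), (52, [-58.0, -33.0, -5.0, 14.0])]
0.188 325 [(186, [32.0, 64.0, -9.0, 14.0]), (139, [-62.0, -32.0, -8.0, 14.0])]
0.196 138 [(66, [31.0, 64.0, -10.0, 13.0]), (72, [-63.0, -31.0, -8.0, 13.0])]
```

View pics/s1.png

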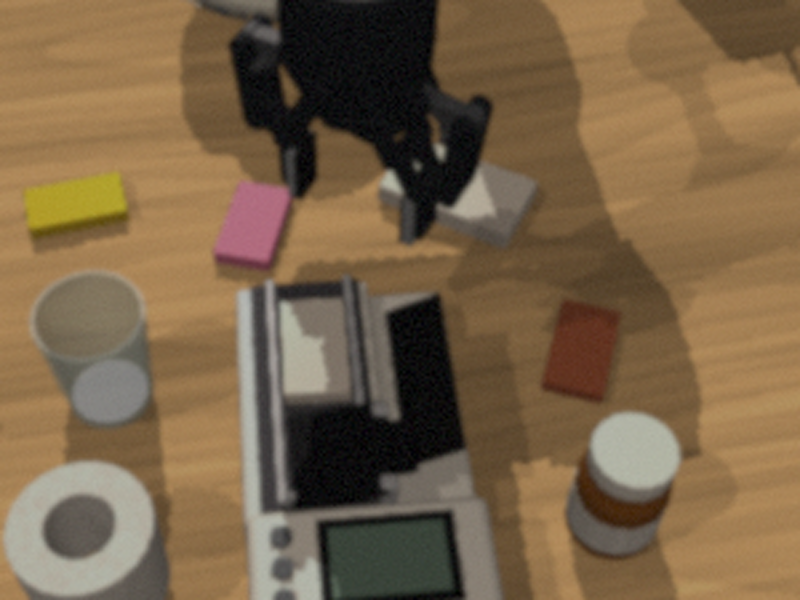

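Emit:
{"fn": "drive_tool", "kwargs": {
  "increments": [
    {"offset":[-3,-4,0],"twist":[0,0,0]},
    {"offset":[-3,-4,35],"twist":[0,0,0]},
    {"offset":[-3,-4,60],"twist":[0,0,0]},
    {"offset":[-3,-4,66],"twist":[0,0,0]},
    {"offset":[-3,-4,66],"twist":[0,0,0]},
    {"offset":[-3,-4,66],"twist":[0,0,0]}
  ]
}}

```text
time: 3.6
ee_pos: [0.452, -0.016, 0.0865]
eef_rot: [[0.639, 0.769, 0.003], [0.769, -0.639, -0.0], [0.002, 0.003, -1.0]]
ft_force: [0.2, 0.0, 0.7]
width: 0.0637
```

Run:
```python
from h import *
st=state();print(st["ee_pos"],np.round(st["eef_rot"],3).tolist(),st["ft_force"],st["joint_pos"])
c=capture("scene");cv2.imwrite("pics/s2.png",cv2.resize(c["pixels"][165:330,230:450],(800,600),interpolation=cv2.INTER_CUBIC))
W=cloud(c)
d=W[...,:2]-st["ee_pos"][:2];t=d@np.array(st["eef_rot"])[:2,:2]*1000
for s in(1,-1):
  k=W[(c["depth"]>0)&(t[...,0]*s>34)&(t[...,0]*s<44)&(abs(t[...,1])<14)&(W[...,2]<.14)]
  print(s,np.histogram(k[:,2],np.arange(.04,.14,.004))[0])
```

```text
[ 0.45197689 -0.0160209   0.08647734] [[0.639, 0.769, 0.003], [0.769, -0.639, -0.0], [0.002, 0.003, -1.0]] [0.19758705 0.0121056  0.67251812] [-6.34172573e+00 -1.66634323e+01  1.07595994e+02  2.95530528e-04
  8.88938596e+01 -5.66269274e+01]
1 [ 0  0  0  0 15 29 24  0  2  6  9 11 11 11 11 12 11  4  4  8 35 40 24 17]
-1 [25 14  0  0  0  0  0  0  0  6  5  8  2  9  5  8  3 12  6  6 11 13  4  0]
```

View pics/s2.png

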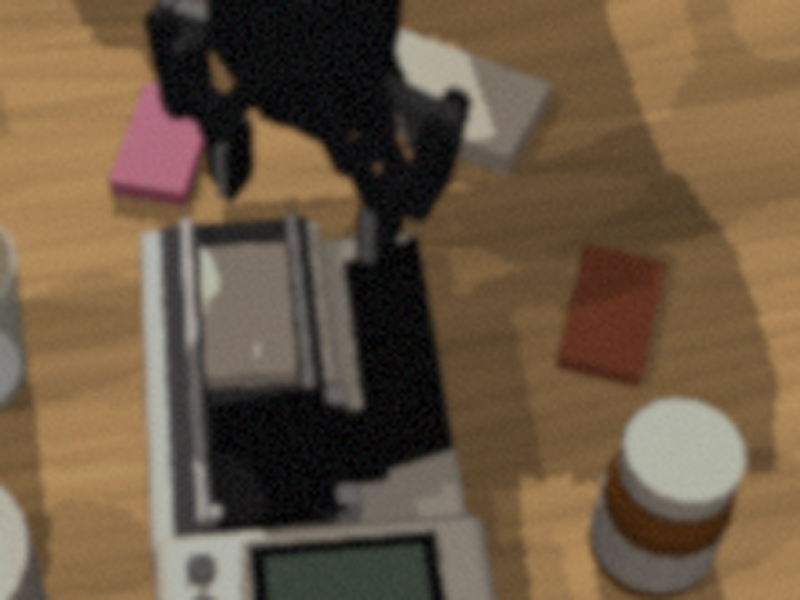

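The tips are at z≈0.075, one over the bar's near part and one behind the tile's near end (tile near face at about row 240 in the crop). Pressing down now.

Emit:
{"fn": "drive_tool", "kwargs": {
  "increments": [
    {"offset":[0,0,5],"twist":[0,0,0]},
    {"offset":[0,0,10],"twist":[0,0,0]},
    {"offset":[0,0,15],"twist":[0,0,0]},
    {"offset":[0,0,19],"twist":[0,0,0]},
    {"offset":[0,0,22],"twist":[0,0,0]},
    {"offset":[0,0,24],"twist":[0,0,0]},
    {"offset":[0,0,24],"twist":[0,0,0]},
    {"offset":[0,0,24],"twist":[0,0,0]}
  ]
}}

```text
time: 4.45
ee_pos: [0.4518, -0.0171, 0.0619]
eef_rot: [[0.639, 0.769, 0.003], [0.769, -0.639, -0.003], [-0.0, 0.004, -1.0]]
ft_force: [-1.0, -4.7, 9.4]
width: 0.0642
```

```bash
cat > look.py <<'E'
from h import *
import sys
st=state();print(st["ee_pos"],np.round(st["eef_rot"],3).tolist(),st["ft_force"],st["time"])
c=capture("scene");cv2.imwrite(f"pics/{sys.argv[1]}.png",cv2.resize(c["pixels"][165:330,230:450],(800,600),interpolation=cv2.INTER_CUBIC))
W=cloud(c);q=[.532,-.0545,-.0785]
C,S=np.cos(q[2]),np.sin(q[2]);d=W[...,:2]-q[:2];x=(C*d[...,0]+S*d[...,1])*1000;y=(-S*d[...,0]+C*d[...,1])*1000
ok=c["depth"]>0
for a in range(-18,40,6):
  k=ok&(x>8)&(x<50)&(y>a)&(y<a+6);print("cover y",a,np.round(np.percentile(W[k][:,2],[10,50,90]),4) if k.sum()>3 else None)
for a in range(44,80,6):
  k=ok&(x>-35)&(x<35)&(y>a)&(y<a+6);print("bar y",a,np.round(np.median(W[k][:,2]),4) if k.sum()>3 else None)
g=c["pixels"].astype(int)
for r in outline_of(c,"tile_center"):
  m=r["region"]&ok
  if W[m][:,2].mean()>.04 and m.sum()<2000: 
    m&=W[...,2]>.052;print("tile x",np.round(np.percentile(x[m],[1,50,99]),1),"y",np.round(np.percentile(y[m],[1,99]),1),m.sum())
E
python3 look.py s3
```

```text
[ 0.45184936 -0.01707183  0.06188551] [[0.639, 0.769, 0.003], [0.769, -0.639, -0.003], [-0.0, 0.004, -1.0]] [-0.95992058 -4.68583048  9.39762231] 4.45
cover y -18 [0.0435 0.0464 0.081 ]
cover y -12 [0.0806 0.0825 0.0837]
cover y -6 [0.0784 0.0798 0.0816]
cover y 0 [0.0761 0.0775 0.0793]
cover y 6 [0.0735 0.0751 0.0765]
cover y 12 [0.0713 0.0727 0.0741]
cover y 18 [0.0686 0.0702 0.0713]
cover y 24 [0.0661 0.0676 0.0692]
cover y 30 [0.0639 0.0653 0.0669]
cover y 36 [0.0561 0.0619 0.0642]
bar y 44 0.05
bar y 50 0.0487
bar y 56 0.0477
bar y 62 0.0467
bar y 68 0.046
bar y 74 0.0456
tile x [-81.3 -46.7 -13.5] y [-16.9  22.2] 849
```

View pics/s3.png

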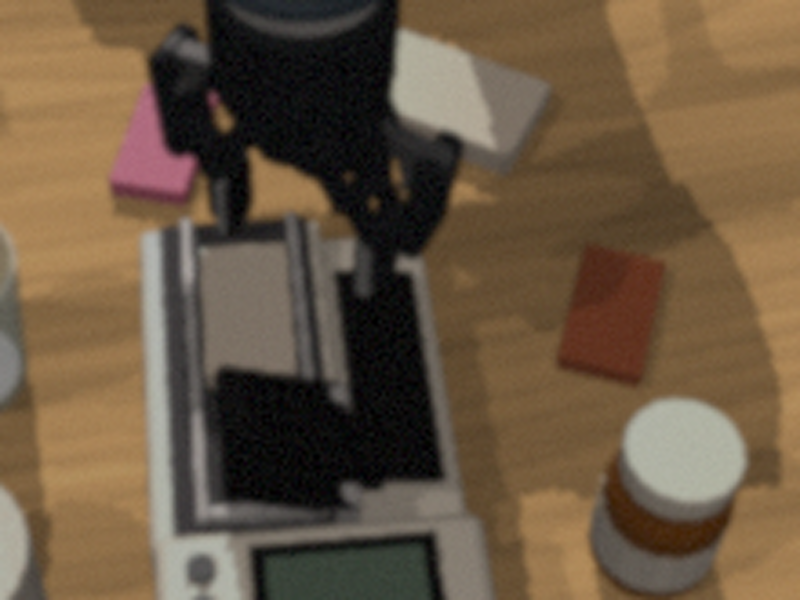

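Cover is open: its top slopes about 0.39 beyond the level (0.20) position, so roughly 0.58 rad, and the tile is still at x≈-47 mm. Now pushing along the reader's x.

Emit:
{"fn": "drive_tool", "kwargs": {
  "increments": [
    {"offset":[3,4,0],"twist":[0,0,0]},
    {"offset":[6,8,0],"twist":[0,0,0]},
    {"offset":[9,12,0],"twist":[0,0,0]},
    {"offset":[12,16.5,0],"twist":[0,0,0]},
    {"offset":[15,21,0],"twist":[0,0,0]},
    {"offset":[18,25,0],"twist":[0,0,0]},
    {"offset":[21,29.5,0],"twist":[0,0,0]},
    {"offset":[24,34,0],"twist":[0,0,0]},
    {"offset":[27,38,0],"twist":[0,0,0]},
    {"offset":[29,41,0],"twist":[0,0,0]},
    {"offset":[29,41,0],"twist":[0,0,0]},
    {"offset":[29,41,0],"twist":[0,0,0]}
  ]
}}

```text
time: 5.75
ee_pos: [0.5006, -0.0193, 0.0603]
eef_rot: [[0.638, 0.77, -0.001], [0.77, -0.638, 0.001], [-0.0, -0.002, -1.0]]
ft_force: [-3.2, 2.1, 6.5]
width: 0.0636
```

```bash
python3 look.py s4
```

```text
[ 0.50059452 -0.01927683  0.06032061] [[0.638, 0.77, -0.001], [0.77, -0.638, 0.001], [-0.0, -0.002, -1.0]] [-3.2254608   2.13944623  6.54055453] 5.75
cover y -18 [0.0447 0.3753 0.3943]
cover y -12 [0.0819 0.0856 0.3825]
cover y -6 [0.0817 0.0838 0.3837]
cover y 0 [0.0791 0.0817 0.3853]
cover y 6 [0.0759 0.0786 0.3858]
cover y 12 [0.0732 0.0762 0.3855]
cover y 18 [0.0707 0.0736 0.3868]
cover y 24 [0.0677 0.3391 0.3878]
cover y 30 [0.0648 0.3724 0.3879]
cover y 36 [0.0594 0.3731 0.3881]
bar y 44 0.3269
bar y 50 0.3197
bar y 56 0.3233
bar y 62 0.321
bar y 68 0.2957
bar y 74 0.3927
tile x [-42.4 -25.9  23.4] y [-16.2  22.7] 400
```

View pics/s4.png

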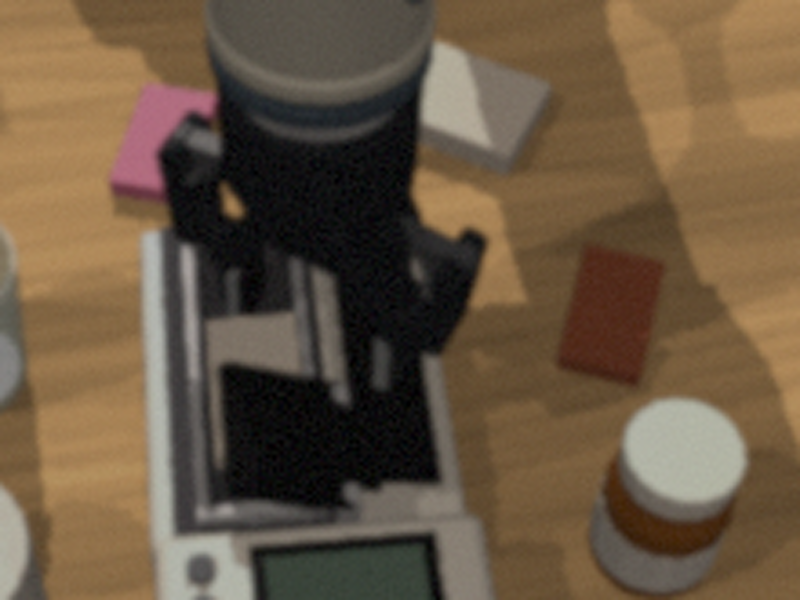

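Cover still open (about 0.6 rad), and the tile's near face is at x≈-42, so about 20 mm remain.

Emit:
{"fn": "drive_tool", "kwargs": {
  "increments": [
    {"offset":[3,4,0],"twist":[0,0,0]},
    {"offset":[6,8,0],"twist":[0,0,0]},
    {"offset":[8,11,0],"twist":[0,0,0]},
    {"offset":[9,13,0],"twist":[0,0,0]},
    {"offset":[10,14,0],"twist":[0,0,0]},
    {"offset":[10,14,0],"twist":[0,0,0]},
    {"offset":[10,14,0],"twist":[0,0,0]}
  ]
}}

```text
time: 6.55
ee_pos: [0.5174, -0.0206, 0.0602]
eef_rot: [[0.638, 0.77, -0.002], [0.77, -0.638, 0.001], [-0.001, -0.002, -1.0]]
ft_force: [-4.1, 2.1, 6.7]
width: 0.0639
```

Emit:
{"fn": "drive_tool", "kwargs": {
  "increments": [
    {"offset":[0.6,0.8,0],"twist":[0,0,0]},
    {"offset":[1.2,1.6,0],"twist":[0,0,0]},
    {"offset":[1.2,1.6,0],"twist":[0,0,0]}
  ]
}}

```text
time: 6.85
ee_pos: [0.5193, -0.0207, 0.0602]
eef_rot: [[0.638, 0.77, -0.003], [0.77, -0.638, 0.001], [-0.001, -0.002, -1.0]]
ft_force: [-3.3, 1.3, 6.3]
width: 0.0642
```

Emit:
{"fn": "drive_tool", "kwargs": {
  "increments": [
    {"offset":[0.6,0.8,0],"twist":[0,0,0]},
    {"offset":[0.6,0.8,0],"twist":[0,0,0]},
    {"offset":[0.6,0.8,0],"twist":[0,0,0]}
  ]
}}

```text
time: 7.15
ee_pos: [0.5202, -0.0207, 0.0602]
eef_rot: [[0.638, 0.77, -0.003], [0.77, -0.638, 0.001], [-0.001, -0.003, -1.0]]
ft_force: [-3.9, 1.3, 5.5]
width: 0.064
```

Emit:
{"fn": "drive_tool", "kwargs": {
  "increments": [
    {"offset":[0.6,0.8,0],"twist":[0,0,0]},
    {"offset":[0.6,0.8,0],"twist":[0,0,0]},
    {"offset":[0.6,0.8,0],"twist":[0,0,0]}
  ]
}}

```text
time: 7.45
ee_pos: [0.5212, -0.0208, 0.0602]
eef_rot: [[0.638, 0.77, -0.003], [0.77, -0.638, 0.001], [-0.001, -0.002, -1.0]]
ft_force: [-5.2, 1.3, 6.4]
width: 0.0638
```

Emit:
{"fn": "drive_tool", "kwargs": {
  "increments": [
    {"offset":[0.6,0.8,0],"twist":[0,0,0]},
    {"offset":[0.6,0.8,0],"twist":[0,0,0]},
    {"offset":[0.6,0.8,0],"twist":[0,0,0]}
  ]
}}

```text
time: 7.75
ee_pos: [0.5218, -0.0209, 0.0601]
eef_rot: [[0.638, 0.77, -0.004], [0.77, -0.638, 0.001], [-0.002, -0.003, -1.0]]
ft_force: [-6.8, 0.5, 7.7]
width: 0.064
```

Emit:
{"fn": "drive_tool", "kwargs": {
  "increments": [
    {"offset":[0.6,0.8,0],"twist":[0,0,0]},
    {"offset":[0.6,0.8,0],"twist":[0,0,0]},
    {"offset":[0.6,0.8,0],"twist":[0,0,0]}
  ]
}}

```text
time: 8.05
ee_pos: [0.5221, -0.0209, 0.06]
eef_rot: [[0.639, 0.769, -0.006], [0.769, -0.639, 0.001], [-0.003, -0.005, -1.0]]
ft_force: [-10.0, 0.9, 9.4]
width: 0.0642
```

Emit:
{"fn": "drive_tool", "kwargs": {
  "increments": [
    {"offset":[0.6,0.8,0],"twist":[0,0,0]},
    {"offset":[0.6,0.8,0],"twist":[0,0,0]},
    {"offset":[0.6,0.8,0],"twist":[0,0,0]}
  ]
}}

```text
time: 8.35
ee_pos: [0.5223, -0.021, 0.06]
eef_rot: [[0.639, 0.769, -0.008], [0.769, -0.639, 0.001], [-0.004, -0.006, -1.0]]
ft_force: [-12.6, 0.7, 11.0]
width: 0.064
```

```bash
python3 look.py s5
```

```text
[ 0.52230767 -0.02095673  0.05995472] [[0.639, 0.769, -0.008], [0.769, -0.639, 0.001], [-0.004, -0.006, -1.0]] [-12.59402411   0.69600435  11.00734686] 8.35
cover y -18 [0.0563 0.3947 0.4184]
cover y -12 [0.0853 0.3867 0.4143]
cover y -6 [0.0846 0.3853 0.4141]
cover y 0 [0.1747 0.3248 0.4106]
cover y 6 [0.1813 0.3296 0.4094]
cover y 12 [0.1803 0.3303 0.4101]
cover y 18 [0.1816 0.3336 0.4102]
cover y 24 [0.1765 0.3301 0.4101]
cover y 30 [0.1464 0.333  0.4102]
cover y 36 [0.1369 0.331  0.4102]
bar y 44 0.3388
bar y 50 0.3361
bar y 56 0.339
bar y 62 0.3562
bar y 68 0.3599
bar y 74 0.4052
tile x [-21.   -0.7  45.9] y [-16.4  22.7] 147
```

View pics/s5.png

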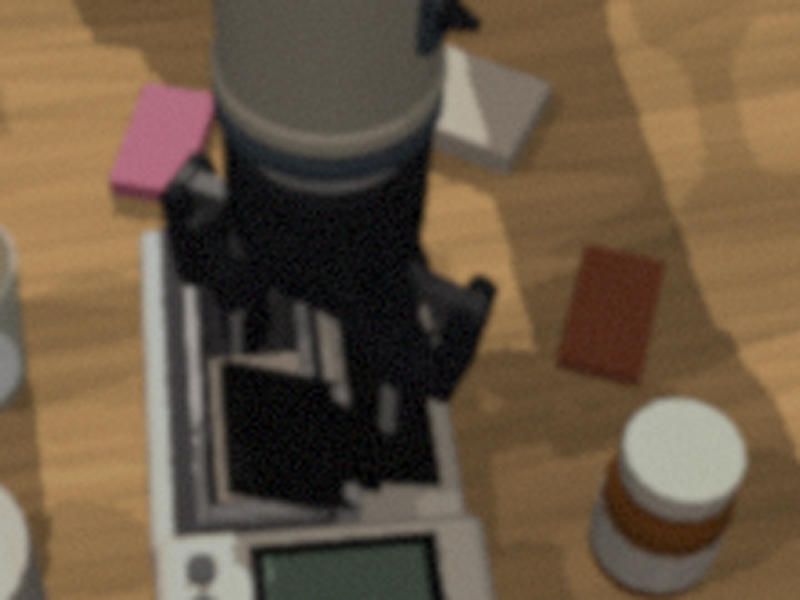

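The tile is seated: near face at -21, far end at about +46 to 48, and the push force climbs to 12.6 N with no motion. I back off first, then raise gently so the cover closes softly, then clear.

Emit:
{"fn": "drive_tool", "kwargs": {
  "increments": [
    {"offset":[-1.5,-2,0],"twist":[0,0,0]},
    {"offset":[-3,-4,0],"twist":[0,0,0]},
    {"offset":[-5,-7,0],"twist":[0,0,0]},
    {"offset":[-6,-9,0],"twist":[0,0,0]},
    {"offset":[-6,-9,-3],"twist":[0,0,0]},
    {"offset":[-6,-9,-6],"twist":[0,0,0]},
    {"offset":[-6,-9,-9],"twist":[0,0,0]},
    {"offset":[-6,-9,-12],"twist":[0,0,0]},
    {"offset":[-6,-9,-15],"twist":[0,0,0]},
    {"offset":[-6,-9,-20],"twist":[0,0,0]},
    {"offset":[-6,-9,-40],"twist":[0,0,0]},
    {"offset":[-6,-9,-80],"twist":[0,0,0]},
    {"offset":[-6,-9,-120],"twist":[0,0,0]},
    {"offset":[-70,-90,-130],"twist":[0,0,0]},
    {"offset":[-70,-90,-130],"twist":[0,0,0]},
    {"offset":[-70,-90,-130],"twist":[0,0,0]},
    {"offset":[-70,-90,-130],"twist":[0,0,0]},
    {"offset":[-70,-90,-130],"twist":[0,0,0]}
  ]
}}

```text
time: 10.25
ee_pos: [0.4117, -0.0178, 0.1901]
eef_rot: [[0.639, 0.769, 0.0], [0.769, -0.639, -0.0], [-0.0, 0.0, -1.0]]
ft_force: [-0.6, -0.2, -1.0]
width: 0.0644
```

```bash
python3 look.py s6
python3 - <<'E'
from h import *
p=capture("scene");W=cloud(p)
for q in("label_roll","beaker","jar","spare_tile"):
    for r in outline_of(p,q)[:1]:
        m=r["region"]&(p["depth"]>0);print(q,r["position"],np.round(np.median(W[m],0),3))
E
```

```text
[ 0.41168442 -0.0178353   0.19011867] [[0.639, 0.769, 0.0], [0.769, -0.639, -0.0], [-0.0, 0.0, -1.0]] [-0.60635352 -0.18693873 -0.98661176] 10.25
cover y -18 [0.0624 0.0636 0.0647]
cover y -12 [0.0622 0.0635 0.0648]
cover y -6 [0.0623 0.0634 0.0645]
cover y 0 [0.062  0.0634 0.0648]
cover y 6 [0.0624 0.0636 0.0646]
cover y 12 [0.0623 0.0635 0.0645]
cover y 18 [0.0624 0.0635 0.0648]
cover y 24 [0.0622 0.0635 0.0646]
cover y 30 [0.0622 0.0634 0.0651]
cover y 36 [0.0581 0.0613 0.0634]
bar y 44 0.0537
bar y 50 0.0553
bar y 56 0.0564
bar y 62 0.0579
bar y 68 0.0595
bar y 74 0.061
tile x [-21.6 -13.3  -5.4] y [-15.9  23.2] 220
beaker [218.5, 249.8] [ 0.456 -0.178  0.056]
jar [410.7, 302.3] [0.617 0.102 0.071]
spare_tile [395.2, 250.6] [0.489 0.126 0.011]
```

View pics/s6.png

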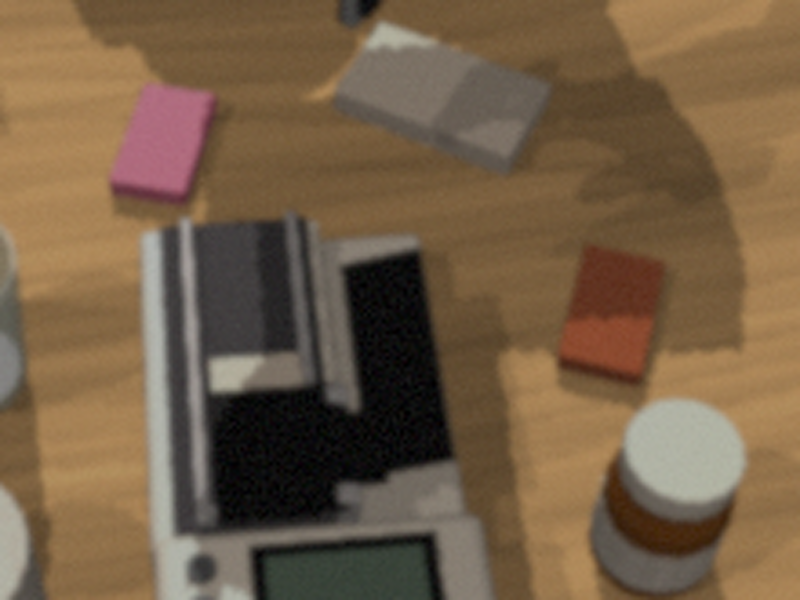

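The cover lies level on the tile (top at 63.5 mm everywhere, so about 0.20 rad). The tile's near face is at x≈-21.6, and the arm is clear.

```bash
python3 -c "
from cell import *
print(finish_job())"
```

```text
the job is handed in; nothing more can be done
None
```

The white tile is loaded in the reader with the cover closed on it, and I handed the job in at about 10.4 s of the allowed 42 s. No verdict was reported.

I pressed the bar with one fingertip, which opened the cover to about 0.58 rad. With the other I pushed the tile from x ≈ -47 mm until it stopped moving and the push force rose to 12.6 N. I then backed off and raised the gripper so the cover closed slowly.

**Last checks:**
- **Tile:** its near face is at x ≈ -21.6 mm, against -22 mm when fully home.
- **Cover:** it lies level on the tile, top at 63.5 mm throughout, so about 0.20 rad. I could not measure how hard it presses the tile.
- **Bystanders:** the beaker, jar and spare tile had not moved beyond measuring error (about 2 mm). The networks did not find the label roll in the last picture, so its position was not re-measured, but the arm never went near it.
- **Arm:** it is clear of everything, with wrist force near zero.

My reader pose estimates disagreed by up to 5 mm along x. For that reason I judged "home" by the force against the stop as well as by the pictures.

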